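# Check the stop of a hand brake lever

### The job

Check the long brake lever on the bench: with the outside of the fingers push it in towards its rubber grip until it comes up against its stop, let it spring right back out, then push it in to the stop again and finish holding it there, so that I can measure the gap left at the grip. Only push, without forcing it: do not take the lever between the fingers or touch the rubber grip, and leave the short lever and the loose things alone.

Things in the scene. Friction and masses are not known exactly. Their poses are not given: they have to be found in the camera images.
- long_stand: Fixed stand with the LONG lever: base plate 110 (x) x 230 (y) x 12 mm, origin under its centre, z up. Handlebar stub along y at x = 0, z = 100 mm; grey clamp post (y = 76 to 108 mm, x +-25 mm, top 124 mm). Aluminium lever, level at z = 100 mm on the -x side of the bar; vertical pivot at x = -42, y = 58 mm, ball end towards -y. Pushed to +x it goes in. Nothing lies between lever and plate.
- long_grip: Black rubber grip on that bar, radius 16 mm (flange 19.5 mm), from y = -125 to +33 mm in the stand's frame; origin on the bar's axis, 100 mm above the stand's origin. Not to be touched.
- long_pad (a point): Push point in the middle of the long lever's blade, 120 mm from the pivot, 30 mm from the centre of the 18 mm ball end; moves with the lever. Blade straight, 10 mm thick (+-5 mm along own x), 16 mm high (+-8 mm). Own x: the way the blade moves when pushed in; y: along the blade to the pivot; z up. Turned about z from the stand by -0.22 rad at rest, +0.04 at the stop.
- long_lever (a joint): Angle of the long lever, rad: 0 = let out (held there by a spring), 0.26 = in against its stop; the push point moves 31 mm and about 16 mm stay free between blade and grip (11 mm at the ball). At the push point the spring takes about 2 N to start and 5.5 N just before the stop, where it goes hard. More than 45 N is forcing it.
- short_stand: Second fixed stand, alike but with a SHORT lever (85 mm from pivot to ball) and mirrored: post and pivot (x = -42, y = -58 mm) at its -y end, ball end towards +y. Origin under the centre of its base plate. To be left alone. The two stands may change places.
- short_pad (a point): Point at the middle of the short lever's blade, 55 mm from its pivot.
- short_lever (a joint): Angle of the short lever, rad: 0 = let out. To be left at 0.
- spanner: Loose steel spanner 158 x 24 x 8 mm lying on the bench in front; origin under its middle.
- hex_key: Loose black hex key 98 x 33 x 7 mm lying on the bench in front; origin under its middle.
- alu_block: Loose aluminium block 30 x 50 x 25 mm on the bench, right of the stands; origin under its middle.
- marker: Loose marker pen 131 x 17 mm lying on the bench, left of the stands; origin under its middle.

How it is judged:
By the outcome, as a careful person would: the job done as asked, in the order asked, and still so for the second after the job is handed in, while the arm keeps its last pose, push and grip.
It also fails if it takes over 38 s, if anything falls off the work surface, if the arm or the gripper's body presses on something with over 40 N, if the wrist force passes 120 N, or if a joint passes its speed limit or range.

### The arm

A 6-joint arm with a two-finger parallel gripper is mounted at the origin on a cart in front of the work surface, level with it; the furniture and walls round the work are solid. World frame = base frame: x ahead of the robot, y to its left, z up, the work surface at z = 0. Lengths are in m, angles in rad, forces in N, time in s.
With the tool pointing down it reaches from about 0.275 to 0.725 m from the base axis. Payload 5.6 kg.
Tool frame: the origin (TCP) lies between the finger pads; the fingertips stand 8 mm ahead of it and the grasp point (between the pads) lies 11 mm behind it; z points along the fingers, y is the line along which they close (so a half turn about z gives the same grasp; the last joint's range is limited). The gripper opens to 85 mm and grips with 20 to 120 N. Pads are 22 mm wide; open, the fingers measure 114 mm over their backs; the gripper's body (76 mm by 85 mm) begins 54 mm behind the grasp point. The pads swing forward as they close: fully open they stand 13 mm farther back than shut.
Start: joints at [-0.937, 0.255, 0.108, 0, -1.424, -0.285], TCP at [0.188, -0.517, 0.213] pointing down, gripper open.
Joint ranges: [-2.95, 2.95], [-1.21, 1.97], [-1.09, 1.5], [-2.87, 1.71], [-2.94, -0.07], [-3.05, 3.05]. Speed limits (rad/s): [2.57, 2.57, 3.14, 3.14, 3.14, 3.14].

### API

Orientations are given as a rotation vector (axis times angle).
In Python, from cell import arm gives the robot as it stands. Calls block until the motion is done:
- arm.reach(position, orientation): joint-space move of the TCP to a pose.
- arm.move_straight(position, ori=None, max_speed=0.15): straight line of the TCP; ori=None keeps the orientation; max_speed is the mean speed in m/s.
- arm.goto_joints(angles): joint-space move.
- arm.open() and arm.grasp(): open the fingers fully, or close them until they stop; the grip force is fixed at half the most.
- arm.pause(seconds).
- arm.ik(position, orientation): joint angles nearest the present ones, or None.
- arm.get_obs(): the state.
- arm.get_image(name): name is "side" or "top"; returns (picture, depth): 480x640x3 uint8, red, green, blue; 480x640 float32, m along the optical axis (not along the pixel's ray), 0 where there is no reading.
- arm.get_calibration(name): a dict with "fx", "fy", "cx", "cy" (pixels), "dist_coeffs" ([k1, k2, p1, p2, k3] as OpenCV has them; the pictures are not rectified), "camera_from_world" (4x4, takes a point from world to camera coordinates). Camera axes: x right, y up, looking along -z (the intrinsics and any distortion apply to the point x, -y, -z); pixel columns grow to the right and rows downward; lengths in m; the calibration is good to about 2 mm. A picture is of the moment at which its call begins. get_calibration takes no time and is no camera call.
A pose or a line that the arm cannot do raises arm.Unreachable and nothing moves.
- arm.job_done(): hands the job in; it is judged then, once.
The state is a dict: "t": time; "joint_pos": joint angles; "dq": joint speeds; "tau": joint torques, N m; "tcp_pos": TCP position; "eef_rot": TCP orientation; "wrist_force": force on the tool from outside, world axes, zero at the start; "moment": the same for the moment, N m; "width": finger opening in m; "grip_force": force on a finger pad.
Only numpy, scipy, OpenCV 4.12 (cv2) and the standard library are available. Lean on these libraries where they do the work, as an engineer would, in place of code of your own. Each camera call takes 0.05 s, during which the arm holds its last target. There are 200 camera calls.

## Working session

There is one attempt and no reset: what is moved stays moved. The work goes in short steps, each a Python script; the robot and the scene stay as the last script left them, time stands still between calls to the robot, and variables do not carry over. Pictures are saved under pics/ and viewed, at most 10 in all, crops included, and the job is handed in when it is done.

```bash
mkdir -p pics; cat > h.py <<'E'
import numpy as np, cv2
from cell import arm
def cloud(name):
    im,d=arm.get_image(name); c=arm.get_calibration(name)
    K=np.array([[c["fx"],0,c["cx"]],[0,c["fy"],c["cy"]],[0,0,1]]); 
    v,u=np.mgrid[0:480,0:640]
    p=cv2.undistortPoints(np.stack([u,v],-1).reshape(-1,1,2).astype(np.float64),K,np.array(c["dist_coeffs"])).reshape(480,640,2)
    P=np.stack([p[...,0]*d,-p[...,1]*d,-d,np.ones_like(d)],-1)
    W=P@np.linalg.inv(np.array(c["camera_from_world"])).T
    W=W[...,:3].copy(); W[d==0]=np.nan
    return im,W
def save(im,n): cv2.imwrite("pics/"+n+".png",im[...,::-1])
E
python3 - <<'E'
from h import *
for n in("top","side"):
    im,W=cloud(n); save(im,n+"1"); np.save(n+"W.npy",W); np.save(n+"I.npy",im)
    print(n,arm.get_calibration(n)["camera_from_world"])
print(arm.get_obs())
E
```

```text
top [[-0.0423321  -0.99909823 -0.00327427  0.05144194]
 [ 0.97684449 -0.04207668  0.20977225 -0.54330528]
 [-0.20972085  0.00568164  0.97774479 -1.47015522]
 [ 0.          0.          0.          1.        ]]
side [[ 0.98673277  0.16209977 -0.00906083 -0.51261018]
 [-0.09286968  0.609332    0.78745776 -0.03522446]
 [ 0.13316777 -0.77616891  0.61630201 -1.33188132]
 [ 0.          0.          0.          1.        ]]
{'t': 0.1, 'joint_pos': array([-9.37388919e-01,  2.55696235e-01,  1.07175161e-01, -4.28924365e-04,
       -1.42387284e+00, -2.84565216e-01]), 'dq': array([-0.00112971, -0.00049693,  0.00283151,  0.00170309, -0.0008805 ,
        0.00130943]), 'tau': array([-3.30990290e-03, -3.87604308e+01,  2.38469660e+01,  5.37795827e+00,
       -3.88873290e-03, -6.45199350e-06]), 'tcp_pos': array([ 0.18788517, -0.51643822,  0.21239709]), 'eef_rot': array([ 5.45031196e-01, -3.09361950e+00, -2.54473424e-03]), 'wrist_force': array([-0.5123807 , -0.70656933,  0.25013213]), 'moment': array([ 0.00967364, -0.0313715 ,  0.02300829]), 'grip_force': 0.0, 'width': 0.08552993761093051}
```

View pics/top1.png

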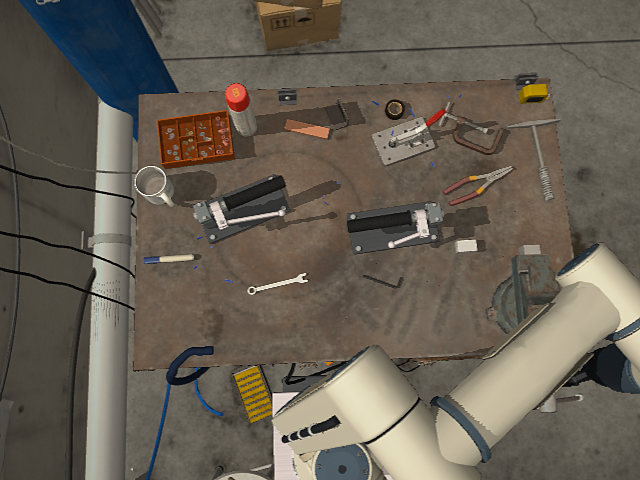

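View pics/side1.png

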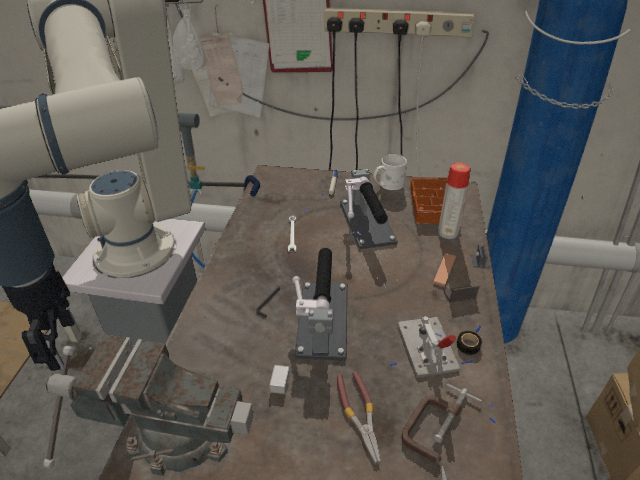

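The top view shows the long lever on the left stand: post at (208,212), ball at (283,212), grip around (255,192). The short stand is on the right, at about (395,228). Next I'll fit the long stand's pose.

```bash
python3 - <<'E'
from h import *
from scipy.optimize import least_squares
W=np.load("topW.npy"); im=np.load("topI.npy").astype(int)
sub=np.zeros((480,640),bool); sub[165:250,185:310]=1
b=im.max(-1)
z=W[...,2]
plate=sub&(z>.006)&(z<.02)
print("plate",plate.sum(),cv2.minAreaRect((W[plate][:,:2]*1000).astype(np.float32)))
g=sub&(z>.09)&(z<.13)&(b<60)
p=W[g];print("grip",g.sum(),p.min(0),p.max(0),cv2.minAreaRect((p[:,:2]*1000).astype(np.float32)))
l=sub&(z>.095)&(z<.117)&(b>140)
p=W[l];print("bright",l.sum(),p.min(0),p.max(0),cv2.minAreaRect((p[:,:2]*1000).astype(np.float32)))
S=np.load("sideW.npy");si=np.load("sideI.npy");sb=np.zeros((480,640),bool); sb[160:260,330:410]=1
bs=si.max(-1).astype(int)
for n,m in(("sgrip",sb&(S[...,2]>.09)&(S[...,2]<.13)&(bs<60)),("sbright",sb&(S[...,2]>.09)&(S[...,2]<.117)&(bs>140)),("splate",sb&(S[...,2]>.006)&(S[...,2]<.02))):
    p=S[m];print(n,m.sum(),p.min(0),p.max(0),cv2.minAreaRect((p[:,:2]*1000).astype(np.float32)))
big=cv2.resize(im[165:250,185:310].astype(np.uint8),None,fx=6,fy=6,interpolation=cv2.INTER_CUBIC);save(big,"crop1")
E
```

```text
plate 1906 ((632.1712036132812, 213.52174377441406), (334.46533203125, 230.8512420654297), 87.5743637084961)
grip 824 [0.56364588 0.10383145 0.0901055 ] [0.68268847 0.31265183 0.12342022] ((614.7437744140625, 208.9375), (68.7711181640625, 227.9789581298828), 19.6650390625)
bright 423 [0.55595694 0.11086371 0.09552674] [0.62160535 0.33140039 0.11693646] ((580.2957763671875, 222.78843688964844), (218.79104614257812, 63.83198547363281), 80.1830062866211)
sgrip 530 [ 0.55852449 -0.07843512  0.09034683] [0.68541142 0.31202097 0.12110985] ((624.3102416992188, 115.14398956298828), (390.4757385253906, 122.1998062133789), 88.3905029296875)
sbright 217 [0.55700596 0.10534028 0.09019972] [0.72668625 0.4459343  0.11696798] ((618.2207641601562, 291.89178466796875), (367.3396911621094, 93.54409790039062), 67.60260009765625)
splate 1561 [0.49175327 0.0970714  0.00603057] [0.74476455 0.49710494 0.01995176] ((604.7407836914062, 294.2327880859375), (388.88177490234375, 256.36004638671875), 84.76526641845703)
```

View pics/crop1.png

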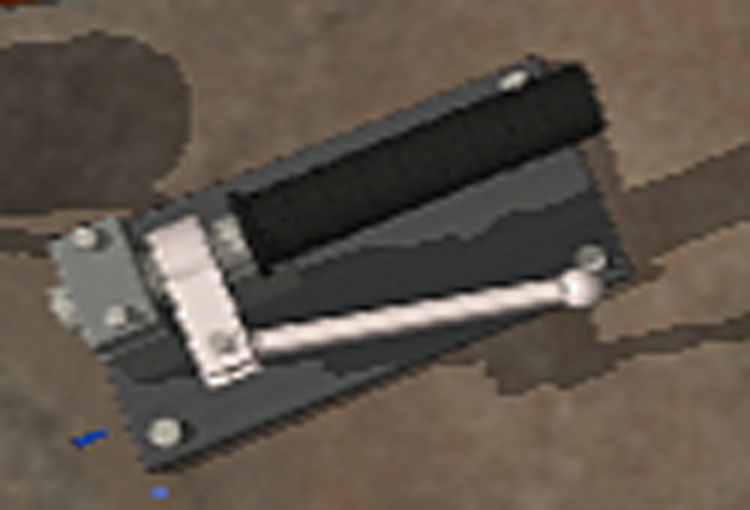

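The crop shows the lever clearly: ball (580,288), pivot screw (222,342), plate corners (148,468), (630,275) and (540,58), and the grip end at about (594,95). I'll fit the pose by reprojection.

```bash
cat > fit.py <<'E'
from h import *
from scipy.optimize import least_squares
def proj(c,P):
    M=np.array(c["camera_from_world"]); q=P@M[:3,:3].T+M[:3,3]; q=q*[1,-1,-1]
    K=np.array([[c["fx"],0,c["cx"]],[0,c["fy"],c["cy"]],[0,0,1]])
    return cv2.projectPoints(q,np.zeros(3),np.zeros(3),K,np.array(c["dist_coeffs"]))[0][:,0]
def stand2w(s,P):
    c,n=np.cos(s[2]),np.sin(s[2]); return P@np.array([[c,n,0],[-n,c,0],[0,0,1]])+[s[0],s[1],0]
def ball(a): return np.array([-.042+.15*np.sin(a-.22),.058-.15*np.cos(a-.22),.1])
E
python3 - <<'E'
from fit import *
c=arm.get_calibration("top")
M=[(-55,115,12,148,468),(-55,-115,12,630,275),(55,-115,12,540,58),(*(ball(0)*1000),580,288),(-16,-125,100,605,128),(16,-125,100,583,62),(-25,108,124,98,352),(25,108,124,52,245),(25,76,124,120,220),(-25,76,124,163,328)]
M=np.array(M); P=M[:,:3]/1000; uv=M[:,3:]/6+[185,165]-.5+.08
f=lambda s:(proj(c,stand2w(s,P))-uv).ravel()
r=least_squares(f,[.62,.21,.3],loss="soft_l1"); print(r.x); print(f(r.x).reshape(-1,2).round(2))
a=ball(0);piv=np.array([-.042,.058,.1]);print(stand2w(r.x,np.array([a,piv])))
E
```

```text
[0.62524133 0.22299392 0.37002954]
[[ 0.31  1.88]
 [ 0.92 -0.25]
 [-0.18 -0.56]
 [ 0.89  0.15]
 [ 1.03  0.36]
 [-0.25  0.2 ]
 [-1.38  0.37]
 [-1.1   0.03]
 [-0.3  -0.86]
 [-0.02 -0.76]]
[[0.58752884 0.11356428 0.1       ]
 [0.56510874 0.26187928 0.1       ]]
```

```bash
cat >> fit.py <<'E'
from scipy.spatial.transform import Rotation as Rn
S=[0.62524133,0.22299392,0.37002954]
def pose(a,off=.016,flip=0,z=.092):
    "TCP pose touching the blade's outside at lever angle a; off = TCP to blade centre line"
    th=a-.22; p=np.array([-.042+.12*np.sin(th)-off*np.cos(th),.058-.12*np.cos(th)-off*np.sin(th),z])
    psi=S[2]+th+flip*np.pi; x=np.array([np.cos(psi),np.sin(psi),0]); zz=np.array([0,0,-1.]); 
    return stand2w(S,p[None])[0], Rn.from_matrix(np.c_[x,np.cross(zz,x),zz]).as_rotvec()
def psh():
    "force against the push direction, and lateral rest"
    o=arm.get_obs(); f=o["wrist_force"]; d=np.array([np.cos(S[2]),np.sin(S[2]),0]); return -f@d, o
E
python3 - <<'E'
from fit import *
for fl in(0,1):
    j=arm.ik(*pose(0,.056,fl,.2)); print(fl,None if j is None else j.round(2))
js=[(abs(j[5]),fl) for fl in (0,1) if (j:=arm.ik(*pose(0,.056,fl,.2))) is not None]
fl=min(js)[1]
arm.grasp(); arm.reach(*pose(0,.056,fl,.2)); arm.move_straight(pose(0,.056,fl)[0],max_speed=.1)
f,o=psh(); print(fl,f,o["t"],o["tcp_pos"],pose(0,.056,fl),o["width"],o["wrist_force"])
for n in("top","side"): im,W=cloud(n); save(im,n+"2"); np.save(n+"W2.npy",W)
a=cv2.resize(cv2.imread("pics/top2.png")[165:265,185:310],None,fx=4.5,fy=4.5); b=cv2.resize(cv2.imread("pics/side2.png")[120:260,300:420],(386,450))
cv2.imwrite("pics/two.png",np.hstack([a[:, :400],b]))
E
```

```text
0 [ 0.54  0.25  0.07  0.   -1.39  1.18]
1 [ 0.54  0.25  0.07  0.   -1.39 -1.96]
0 -0.1474142004557682 4.7 [0.52816243 0.13503162 0.09269493] (array([0.52767389, 0.13485711, 0.092     ]), array([3.13275759, 0.23544489, 0.        ])) 1.0645949349811005e-05 [ 0.17089208 -0.03293672  0.60521432]
```

View pics/two.png

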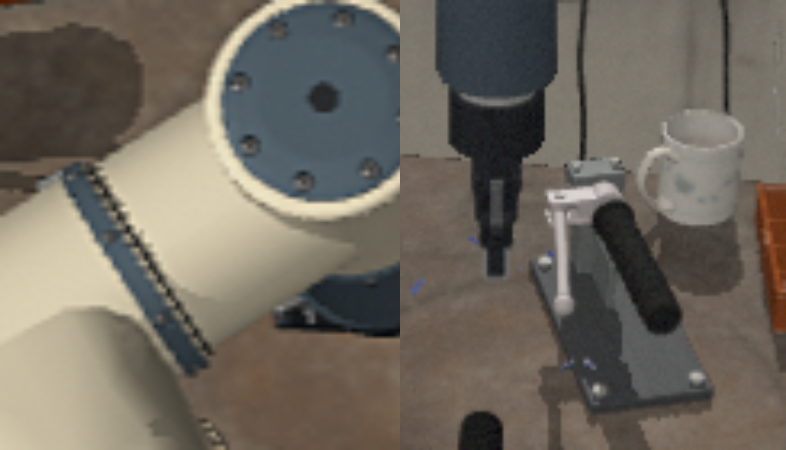

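The closed fingers stand beside the blade, well clear of the grip, with the tips just below blade level. Now the first push, watching the force.

```bash
cat >> fit.py <<'E'
def push(lim=14.):
    arm.move_straight(*pose(0,.020,z=.095),max_speed=.1)
    for a in np.r_[np.arange(0,.241,.06),np.arange(.25,.34,.008)]:
        arm.move_straight(*pose(a,.016,z=.095),max_speed=.05); f,o=psh()
        print(round(a,3),round(f,2),o["wrist_force"].round(1),round(o["t"],2))
        if f>lim: return a
E
python3 - <<'E'
from fit import *
a=push()
f,o=psh();print(f,o["tcp_pos"],pose(a,z=.095)[0])
im,W=cloud("side"); save(im,"side3"); cv2.imwrite("pics/s3.png",cv2.resize(cv2.imread("pics/side3.png")[130:260,300:420],None,fx=4.5,fy=4.5))
E
```

```text
0.0 0.07 [-0.1 -0.   0.4] 5.56
0.06 0.1 [ 0.1 -0.4 -0.7] 5.85
0.12 0.35 [-0.3 -0.3 -0.3] 6.14
0.18 -0.39 [ 0.6 -0.6  0.3] 6.43
0.24 0.51 [-0.4 -0.3 -0.2] 6.72
0.25 -1.23 [ 1.   0.7 -0.1] 6.97
0.258 0.73 [-0.5 -0.8  0.5] 7.22
0.266 -0.9 [ 0.6  1.  -0.3] 7.47
0.274 -0.37 [ 0.2  0.5 -0.2] 7.72
0.282 -0.45 [ 0.4  0.2 -0.3] 7.97
0.29 -0.82 [ 1.  -0.4  0.3] 8.22
0.298 -0.26 [ 0.5 -0.6 -0.2] 8.47
0.306 -0.29 [ 0.3 -0.   0.3] 8.72
0.314 -0.03 [ 0.4 -1.1  0.4] 8.97
0.322 0.42 [-0.4 -0.1  0. ] 9.22
0.33 -0.07 [ 0.2 -0.3  0.6] 9.47
0.338 0.14 [-0.3  0.3 -0. ] 9.72Traceback (most recent call last):
  File "<stdin>", line 3, in <module>
  File "fit.py", line 14, in pose
    th=a-.22; p=np.array([-.042+.12*np.sin(th)-off*np.cos(th),.058-.12*np.cos(th)-off*np.sin(th),z])
       ~^~~~
TypeError: unsupported operand type(s) for -: 'NoneType' and 'float'
```

```bash
python3 - <<'E'
from fit import *
f,o=psh();print(f,o["tcp_pos"],pose(.338,z=.095)[0],o["t"])
im,W=cloud("side"); save(im,"side3"); np.save("sideW3.npy",W);cv2.imwrite("pics/s3.png",cv2.resize(cv2.imread("pics/side3.png")[130:260,300:420],None,fx=4.5,fy=4.5))
E
```

```text
0.13774117038211786 [0.60729033 0.14839498 0.09497318] [0.60724297 0.14838608 0.095     ] 9.725
```

View pics/s3.png

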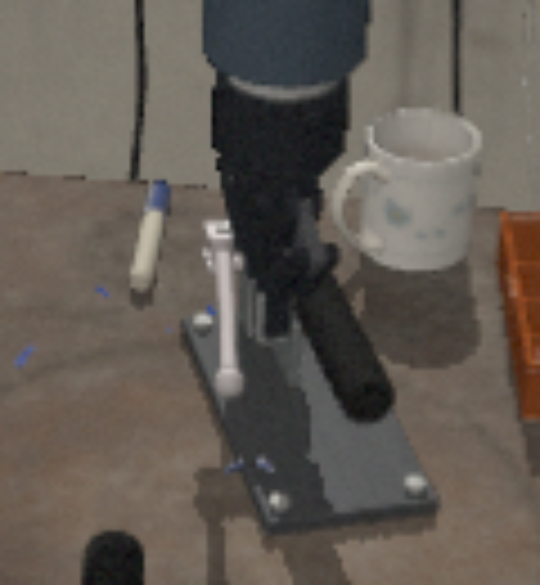

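```bash
python3 - <<'E'
from fit import *
c=arm.get_calibration("side"); o=arm.get_obs(); t=o["tcp_pos"]; 
L=[t-[0,0,.008],stand2w(S,ball(0)[None])[0],stand2w(S,ball(.26)[None])[0],stand2w(S,np.array([[-.042,.058,.1]]))[0],stand2w(S,np.array([[0,-.125,.1]]))[0]]
L+=list(stand2w(S,np.array([[-.055,-.115,.012],[.055,-.115,.012],[-.055,.115,.012]])))
uv=proj(c,np.array(L)); print((uv-[300,130])*4.5); print(np.array(L).round(3))
W=np.load("sideW3.npy")
for u,v in((228,382),(228,330),(275,325),(365,395),(280,500),(435,505),(270,530)):
    print(u,v,W[int(130+v/4.5),int(300+u/4.5)].round(3))
E
```

```text
[[262.39181357 370.63606833]
 [223.94749889 383.36464955]
 [289.31782367 378.43859655]
 [214.57983474 247.25893213]
 [365.19089142 403.02636751]
 [262.41742083 523.57410759]
 [435.83488505 498.86491467]
 [171.34584417 316.02708092]]
[[0.607 0.148 0.087]
 [0.588 0.114 0.1  ]
 [0.625 0.124 0.1  ]
 [0.565 0.262 0.1  ]
 [0.67  0.106 0.1  ]
 [0.616 0.096 0.012]
 [0.718 0.136 0.012]
 [0.532 0.31  0.012]]
228 382 [0.588 0.109 0.107]
228 330 [0.583 0.158 0.109]
275 325 [0.614 0.138 0.128]
365 395 [0.669 0.111 0.105]
280 500 [0.624 0.113 0.018]
435 505 [0.716 0.136 0.007]
270 530 [0.62  0.1   0.007]
```

```bash
python3 - <<'E'
from fit import *
c=arm.get_calibration("side")
print("exp tip px",proj(c,np.array([[.528,.135,.0847]])))
W=np.load("sideW2.npy")
for v in range(170,214,3):
    r=W[v,318:346]; m=(r[:,2]>.05)&(r[:,1]<.2)
    print(v,318+np.where(m)[0][[0,-1]] if m.any() else None, r[m].mean(0).round(3) if m.any() else r[12].round(3), r[12].round(3))
E
```

```text
exp tip px [[328.53014312 213.33178786]]
170 [322 337] [0.534 0.109 0.235] [0.537 0.096 0.242]
173 [322 337] [0.534 0.109 0.226] [0.536 0.101 0.231]
176 [322 337] [0.534 0.106 0.219] [0.537 0.097 0.225]
179 [322 337] [0.534 0.109 0.208] [0.536 0.099 0.215]
182 [323 336] [0.534 0.108 0.2  ] [0.538 0.09  0.212]
185 [323 336] [0.534 0.108 0.191] [0.538 0.088 0.204]
188 [323 335] [0.536 0.084 0.198] [0.539 0.08  0.2  ]
191 [325 334] [0.539 0.076 0.194] [0.539 0.078 0.193]
194 [325 334] [0.537 0.091 0.176] [0.537 0.096 0.173]
197 [325 334] [0.533 0.115 0.151] [0.534 0.12  0.148]
200 [326 333] [0.532 0.124 0.135] [0.533 0.123 0.136]
203 [326 333] [0.532 0.125 0.125] [0.534 0.122 0.128]
206 [326 333] [0.531 0.129 0.113] [0.533 0.129 0.113]
209 None [0.512 0.275 0.001] [0.512 0.275 0.001]
212 None [ 0.514  0.264 -0.002] [ 0.514  0.264 -0.002]
```

The fingertips really sit about 23 mm higher than the TCP figure suggests: depth puts them at z≈0.108, not 0.085. They passed just over the lever without touching anything, so it is still at rest. I'll lift, go back, descend lower and retry with a contact guard.

```bash
cat >> fit.py <<'E'
Z=.070
def push(lim=14.):
    arm.move_straight(*pose(0,.022,z=Z),max_speed=.1)
    for a in np.r_[np.arange(0,.241,.06),np.arange(.25,.36,.008)]:
        arm.move_straight(*pose(a,.016,z=Z),max_speed=.05); f,o=psh()
        print(round(a,3),round(f,2),o["wrist_force"].round(1),round(o["t"],2))
        if f>lim: return a
        if a>.1 and f<1.2: print("no contact"); return None
E
python3 - <<'E'
from fit import *
p=arm.get_obs()["tcp_pos"]
arm.move_straight(p+[0,0,.05],max_speed=.15)
arm.move_straight(*pose(0,.05,z=.145),max_speed=.2)
arm.move_straight(*pose(0,.05,z=Z),max_speed=.15)
a=push()
o=arm.get_obs();print(o["tcp_pos"],a and pose(a,z=Z)[0])
im,W=cloud("side"); save(im,"side4"); np.save("sideW4.npy",W);cv2.imwrite("pics/s4.png",cv2.resize(cv2.imread("pics/side4.png")[130:260,300:420],None,fx=4.5,fy=4.5))
E
```

```text
0.0 -0.82 [ 1.  -0.3  0.1] 12.13
0.06 2.27 [-2.7  0.7  1.5] 12.43
0.12 3.93 [-3.7 -1.3  1.9] 12.72
0.18 3.61 [-2.6 -3.3  2.4] 13.01
0.24 5.56 [-4.2 -4.6  2.2] 13.3
0.25 5.6 [-4.7 -3.5  2.5] 13.55
0.258 5.0 [-3.9 -3.6  2.4] 13.8
0.266 4.59 [-3.2 -4.5  2.7] 14.05
0.274 5.31 [-3.7 -5.   2.3] 14.3
0.282 6.73 [-5.1 -5.5  3. ] 14.55
0.29 9.55 [-8.1 -5.4  4.7] 14.8
0.298 12.67 [-11.1  -6.3   8.2] 15.05
0.306 14.81 [-13.7  -5.6   9.9] 15.3
[0.59962058 0.14483536 0.06977022] [0.60359023 0.14709612 0.07      ]
```

View pics/s4.png

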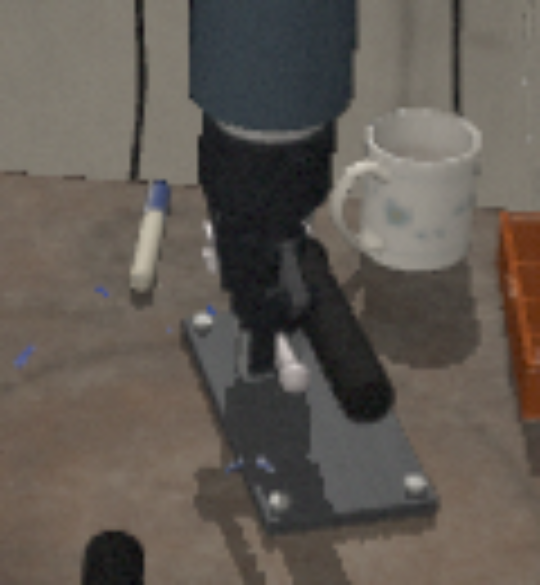

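The lever is in: the ball at (293,377) matches the predicted stop position (289,378). A dark linkage near (295,310) looks close to the grip, so I'll check the depth there before going on.

```bash
python3 - <<'E'
from fit import *
W=np.load("sideW4.npy")
R=np.array([[np.cos(S[2]),np.sin(S[2])],[-np.sin(S[2]),np.cos(S[2])]])
for v in range(180,216,2):
    row=[]
    for u in range(352,374,2):
        w=W[v,u]; q=R@(w[:2]-S[:2]); row.append("%4d,%4d,%3d"%(q[0]*1e3,q[1]*1e3,w[2]*1e3))
    print(v,*row,sep=" | ")
E
```

```text
180 |  -62, -54,186 |  -60, -64,191 |  -58, -77,199 |  -57, -92,207 |  -54, -98,211 |  -51,-103,213 |  -45,-102,212 |  -39, -98,209 |   16,  51,112 |   82, 227,  0 |   88, 226,  0
182 |  -68, -75,193 |  -64, -79,195 |  -60, -83,197 |  -57, -92,202 |  -54, -98,205 |  -50,-101,206 |  -45,-102,206 |  -40,-103,206 |    9,  29,119 |   78, 215,  0 |   86, 218, -3
184 |  -68, -77,189 |  -65, -84,192 |  -61, -87,193 |  -59, -98,200 |  -55,-103,202 |  -50,-103,202 |  -44, -99,199 |  -39,-102,200 |    8,  26,115 |   15,  28,113 |   81, 204, -1
186 |  -67, -74,181 |  -66, -87,188 |  -60, -85,186 |  -58, -96,192 |  -54,-101,195 |  -51,-107,198 |  -45,-104,196 |  -41,-108,198 |    5,  16,115 |   11,  14,115 |   21,  27,106
188 |  -63, -61,166 |  -65, -84,180 |  -60, -85,180 |  -58, -96,187 |  -55,-105,192 |  -51,-107,192 |  -45,-106,191 |  -38,-100,186 |    3,   7,114 |    7,   3,116 |   16,  12,109
190 |  -66, -72,167 |  -64, -82,173 |  -58, -82,172 |  -56, -92,178 |  -53,-100,182 |  -50,-107,187 |  -47,-112,189 |  -42,-113,189 |   -1,  -7,117 |    4,  -7,117 |    8, -10,118
192 |  -65, -70,160 
[... 659 characters left out ...]
-126,173 |   -5, -39,112 |   -1, -44,115
200 |  -62, -61,128 |  -61, -76,138 |  -59, -88,145 |  -58,-102,154 |  -57,-116,163 |  -53,-118,164 |  -45,-110,158 |  -41,-116,161 |  -34,-109,155 |   -7, -47,111 |   -1, -47,110
202 |  -61, -60,121 |  -61, -76,131 |  -60, -92,142 |  -58,-103,149 |  -54,-108,152 |  -49,-109,151 |  -40, -98,143 |  -37,-105,147 |  -11, -44,103 |   -8, -52,108 |   -5, -59,112
204 |  -61, -60,115 |  -59, -72,122 |  -59, -91,135 |  -57,-101,141 |  -50, -95,136 |  -32, -56,108 |    0,  24, 49 |    5,  24, 49 |  -13, -50,101 |  -10, -59,106 |   -6, -63,109Traceback (most recent call last):
  File "<stdin>", line 7, in <module>
ValueError: cannot convert float NaN to integer
```

All the gripper parts over there are above z=0.14 and at least 13 mm from the grip, so they're clear. Next: release, check the lever springs back, and push again.

```bash
python3 - <<'E'
from fit import *
arm.pause(.3)
for a in (.2,.1,0): arm.move_straight(*pose(a,.018,z=Z),max_speed=.08)
arm.move_straight(*pose(0,.034,z=Z),max_speed=.08); arm.pause(.5)
im,_=cloud("side"); save(im,"side5"); print(psh()[0])
a=push(); print(a); arm.pause(.5)
f,o=psh();print(f,o["wrist_force"],o["tcp_pos"],o["t"])
im2,_=cloud("side"); save(im2,"side6")
cv2.imwrite("pics/s56.png",cv2.resize(np.hstack([im[130:260,310:410],im2[130:260,310:410]])[...,::-1],None,fx=4,fy=4))
E
```

```text
-0.1992449626344963
0.0 0.5 [-0.5 -0.1 -0.2] 18.02
0.06 1.66 [-1.9  0.4  0.7] 18.31
0.12 3.77 [-3.5 -1.3  1.8] 18.6
0.18 3.62 [-3.  -2.3  2.8] 18.89
0.24 5.0 [-3.8 -4.   2.5] 19.18
0.25 4.13 [-3.  -3.7  1. ] 19.43
0.258 5.32 [-4.  -4.5  1.6] 19.68
0.266 5.27 [-4.2 -3.7  2.4] 19.93
0.274 5.07 [-3.4 -5.2  1.7] 20.18
0.282 7.04 [-5.6 -5.1  3.6] 20.43
0.29 10.06 [-8.9 -4.8  4.9] 20.68
0.298 12.75 [-11.2  -6.4   6.5] 20.93
0.306 15.53 [-13.8  -7.3   9.1] 21.18
0.30600000000000005
15.135150410429548 [-13.69599969  -6.54275587   7.91753297] [0.59961626 0.14483661 0.06975592] 21.6833
```

View pics/s56.png

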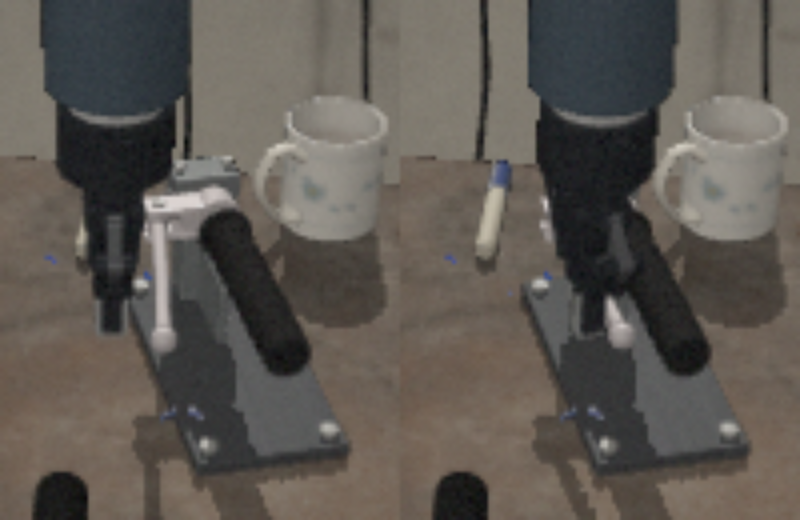

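Left panel: the lever is fully out again, ball at (163,340), fingers clear. Right panel: it is held in at the stop, ball at (621,333), with about 15 N steady.

```bash
python3 -c "
from cell import arm
print(arm.job_done())"
```

```text
the job is handed in; nothing more can be done
None
```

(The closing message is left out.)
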